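# Find the undersized block with the plug gauge and reject it

### The arm

A 6-joint arm with a two-finger parallel gripper is mounted at the origin on the work surface. World frame = base frame: x ahead of the robot, y to its left, z up, the work surface at z = 0. Lengths are in m, angles in rad, forces in N, time in s.
With the tool pointing down it reaches from about 0.35 to 0.85 m from the base axis. Payload 8.1 kg.
Tool frame: the origin (TCP) lies between the finger pads; the fingertips stand 11 mm ahead of it and the grasp point (between the pads) lies 8 mm behind it; y points along the fingers, x is the direction in which the jaws open and shut, and the axes are right-handed (so a half turn about y gives the same grasp; the last joint's range is limited). The gripper opens to 93 mm and grips with 3 to 60 N. Pads are 15 mm wide; open, the fingers measure 128 mm over their backs; the gripper's body (75 mm by 188 mm) begins 65 mm behind the grasp point.
Start: joints at [1.199, 0.13, 1.488, -0, 1.523, -0.085], TCP at [0.17, 0.576, 0.23] pointing down, gripper open.
Joint ranges: [-2.96, 2.96], [-0.89, 2.26], [0.02, 2.5], [-1.34, 4.48], [0, 2.73], [-2.66, 2.66]. Speed limits (rad/s): [2.39, 2.39, 2.79, 3.14, 3.14, 3.14].

### API

Orientations are given as a rotation vector (axis times angle).
In Python, from plant import readout, optics, robot gives the robot as it stands.
- The arm moves only by the shell command python3 -m creep 'ROWS' [FORCE]. ROWS is JSON, a list that holds one entry, the list of rows, each a list of 7 numbers: the closure, from 0 (fully open) to 1 (shut), then the shift along the tool's x, y, z in cm, then the turn, a rotation vector about the tool's x, y, z in degrees. In form: [[[grip, x, y, z, wx, wy, wz], ...]]. A call has exactly 8 rows; each row shifts and turns the pose as measured when the row begins, along the tool's axes as they then stand; what a row does not reach is not made up. A row lasts 1/10 s, in which the tool goes at most 50 mm and 8.59 degrees, less where a joint would pass 70% of its speed; a pose out of reach is approached as far as the arm can. A call is refused whole if a number of a shift passes 5 or a number of a turn 8.59, either way. A call with a gripper value outside its range is refused whole. The fingers move at their own pace and stop on an object; FORCE is the grip in N (left out, the last holds). Time passes only in rows, so rows that do not move let the fingers close, or fill a call up. It gives the time, the measured TCP pose, the force and the opening at its end, in the units of the state.
- readout.read_state(): the state, without advancing time (a new reading comes with each control period).
- optics.read_camera(name): name is "side" or "top" or "wrist"; returns a dict with "frame" (480x640x3 uint8, red, green, blue), "depth" (480x640 float32, m along the optical axis (not along the pixel's ray), 0 where there is no reading), "intrinsics" (3x3 intrinsics, pixels), "R" (3x3) and "t" (3): a world point X has camera coordinates R X + t. Camera axes: x right, y down, z forward; pixel columns grow to the right and rows downward; lengths in m; the calibration is good to about 2 mm. The wrist camera is an equidistant fisheye: a pixel r from the principal point sees the ray r / f radians off the axis. A picture is of the moment at which its call begins.
- robot.close_job(): hands the job in, once; it reports no verdict.
The state is a dict: "t": time; "q": joint angles; "dq": joint speeds; "joint_torque": joint torques, N m; "tool_pos": TCP position; "orientation": TCP orientation; "force": force on the tool from outside, world axes, zero at the start; "wrist_torque": the same for the moment, N m; "opening": finger opening in m.
Only numpy, scipy, OpenCV 4.12 (cv2) and the standard library are available. Lean on these libraries where they do the work, as an engineer would, in place of code of your own. Each camera call takes 0.05 s, during which the arm holds its last target. There are 200 camera calls.

### The job

One of the three drilled steel blocks in the blue fixture has a hole that was finished too small. Try the green-handled plug gauge gently in the holes, holding a light push for a moment, until you have felt it bind part way down in one of them (find it with the gauge itself, not by ruling out the others), then put the gauge back fully home in its wooden stand. Set the undersized block down flat in the red tray without dropping it, and leave the other two blocks in their nests and everything else alone.

Things in the scene. Friction and masses are not known exactly. Their poses are not given: they have to be found in the camera images.
- gauge: Plug gauge, 96 tall, 0.12 kg, upright in the stand. Origin: middle of the pin's lower end, z up. From there up: steel pin 16 across to 28 (its lowest 3 tapers to 13 across), dark collar 29 across from 28 to 34, green handle 22 x 22 from 34 to 96, its faces square to the gauge's x and y.
- stand: Fixed wooden gauge stand, 70 x 70 x 40 tall, origin at the middle of its underside. In the middle of its top is an upright round hole 20 across and 34 deep; with the gauge fully in, the collar rests on the top face, so the gauge's origin is 12 above the bench.
- fixture: Fixed blue plate, 100 (x) x 310 (y) x 6 thick, origin at the middle of its underside. Three square nests 53 x 53 at y = -95, 0 and +95 (x = 0), floored by the plate's top and rimmed by aluminium ribs 6 wide that reach 14 above the bench, so a block has 1.5 of play on each side.
- block_1: Loose steel block, 50 x 50 x 36 tall, 0.4 to 0.65 kg, square in a nest, top 42 above the bench. Origin: middle of its underside. Upright hole 17.5 across in the middle of its top. A good hole takes the pin the full 28, to the collar; in the undersized one (any of the three, alike to the eye) it binds from 10 down, at some 4 N per mm, and must not be forced. A pin that does not get in at all is merely off centre.
- block_2: Loose steel block, 50 x 50 x 36 tall, 0.4 to 0.65 kg, square in a nest, top 42 above the bench. Origin: middle of its underside. Upright hole 17.5 across in the middle of its top. A good hole takes the pin the full 28, to the collar; in the undersized one (any of the three, alike to the eye) it binds from 10 down, at some 4 N per mm, and must not be forced. A pin that does not get in at all is merely off centre.
- block_3: Loose steel block, 50 x 50 x 36 tall, 0.4 to 0.65 kg, square in a nest, top 42 above the bench. Origin: middle of its underside. Upright hole 17.5 across in the middle of its top. A good hole takes the pin the full 28, to the collar; in the undersized one (any of the three, alike to the eye) it binds from 10 down, at some 4 N per mm, and must not be forced. A pin that does not get in at all is merely off centre.
- reject_tray: Fixed red open tray, 140 x 140 outside, walls 4 thick and 24 tall, inside floor 4 above the bench. Origin at the middle of its underside.
- screwdriver: Bystander, to be left alone: screwdriver with a yellow handle, 140 long, loose on the bench.
- oil_bottle: Bystander, to be left alone: white oil bottle, 52 across, 140 tall, loose on the bench.
- wrench: Bystander, to be left alone: steel wrench, 190 long, loose on the bench.
- grease_can: Bystander, to be left alone: grey-blue can, 68 across, 70 tall, loose on the bench.
- spare_collar: Bystander, to be left alone: brass ring, 44 across, 14 tall, loose on the bench.
- mallet: Bystander, to be left alone: hammer with a wooden handle, 240 long, loose on the bench.
- swarf_cup: Bystander, to be left alone: aluminium cup, 70 across, 70 tall, loose on the bench.
Things that resemble listed ones, but are neither listed nor needed, are in the scene too. There is more than one size of the gauge; the job needs the middle-sized. What is shaped like the block_1 but turquoise is not meant.

How it is judged:
By the outcome, as a careful person would: the job done as asked, in the order asked, and still so for the second after the job is handed in, with the robot touching nothing.
It also fails if it takes over 72 s, if anything falls off the work surface, if the arm or the gripper's body presses on something with over 40 N, if the wrist force passes 120 N, or if a joint passes its speed limit or range.

## Working session

There is one attempt and no reset: what is moved stays moved. The work goes in short steps, Python scripts to look and compute and a shell command to move; the robot and the scene stay as the last step left them, time stands still between calls to the robot, and variables do not carry over. Pictures are saved under pics/ and viewed, about 8 in all and at most 12, crops included, and the job is handed in when it is done.

```bash
ls; mkdir -p pics; cat > h.py <<'E'
from plant import readout, optics, robot
import numpy as np, cv2
from scipy.spatial.transform import Rotation as Ro
def snap(name,fn=None):
    c=optics.read_camera(name); np.savez('%s.npz'%name,**c)
    if fn: cv2.imwrite('pics/'+fn,c['frame'][:,:,::-1])
    return c
def cloud(c):  # pinhole cams -> world points HxWx3
    K=c['intrinsics'];d=c['depth'];v,u=np.mgrid[:480,:640]
    P=np.stack([(u-K[0,2])/K[0,0]*d,(v-K[1,2])/K[1,1]*d,d],-1)
    return (P-c['t'])@c['R']
E
python3 - <<'E'
from h import *
c=snap('top','top1.png'); s=snap('side','side1.png')
print(readout.read_state()); print(c['intrinsics'],c['R'],c['t'])
E
```

```text
pics
{'t': 0.1, 'q': array([ 1.19858123e+00,  1.31086914e-01,  1.48916452e+00,  1.56869571e-05,
        1.52300819e+00, -8.54124974e-02]), 'dq': array([-0.00038079, -0.00165915, -0.0017624 , -0.00201928,  0.00011172,
       -0.00125695]), 'joint_torque': array([ 1.21212252e-03, -5.61346114e+01, -4.93092799e+01,  7.70019600e-02,
        2.92297621e-02, -7.99415966e-05]), 'tool_pos': array([0.16953127, 0.57503396, 0.22869479]), 'orientation': array([-1.33222262, -0.99431603,  0.99668283]), 'force': array([-0.35289082, -0.19052627, -0.19967432]), 'wrist_torque': array([ 0.03246499, -0.03148242,  0.06378921]), 'opening': 0.09300367680209848}
[[488.2759284    0.         321.67013531]
 [  0.         488.2759284  242.95795088]
 [  0.           0.           1.        ]] [[ 0.0144282  -0.99974721 -0.01724351]
 [-0.98766114 -0.01156002 -0.15617887]
 [ 0.15594005  0.01928413 -0.98757826]] [-0.00123852  0.53845498  1.00418668]
```

View pics/top1.png

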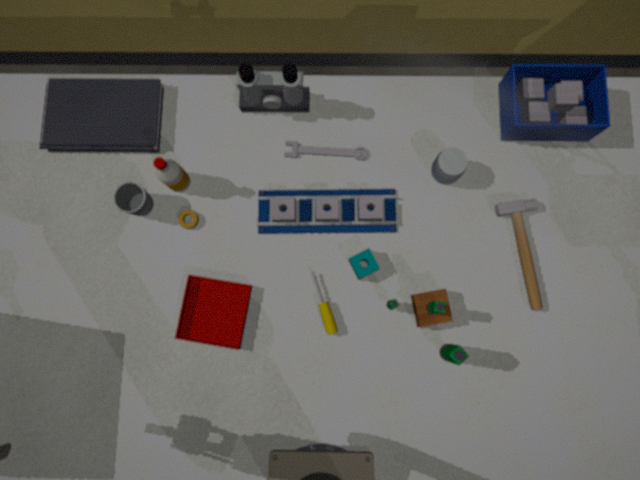

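View pics/side1.png

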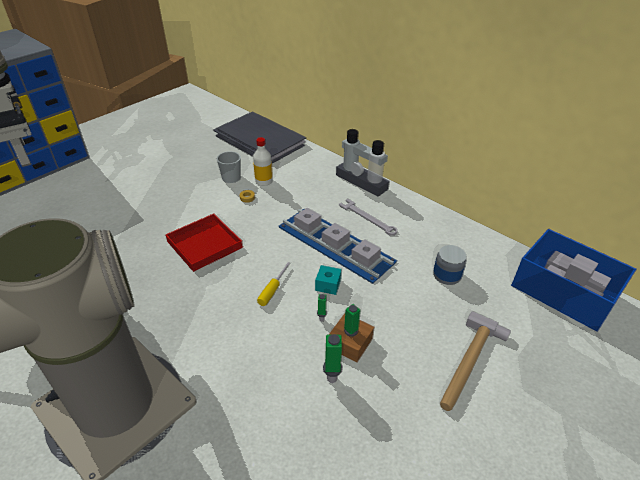

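The top view shows the blue fixture with three grey blocks at about (283,207), (327,207) and (371,207), and the red tray at (214,312). There are three green gauges: a small one at (391,304), one in the wooden stand at (437,307), and a large one at (454,354). The turquoise decoy block is at (364,264). The gauge in the stand looks like the middle size. I'll measure it and look at it in a close crop.

```bash
cat > m.py <<'E'
from h import *
def load(n): 
    z=np.load(n+'.npz'); return {k:z[k] for k in z.files}
def rect(P,m,lab):
    p=P[m]; r=cv2.minAreaRect((p[:,:2]*1000).astype(np.float32))
    print(lab,m.sum(),'med',np.round(np.median(p,0)*1000,1),'rect',np.round(r[0],1),np.round(r[1],1),round(r[2],1),'z',np.round(np.percentile(p[:,2],[2,50,98])*1000,1))
if __name__=='__main__':
  for n in ('top','side'):
    c=load(n);P=cloud(c);d=c['depth']>0
    hsv=cv2.cvtColor(c['frame'],cv2.COLOR_RGB2HSV);H,S,V=[hsv[...,i].astype(int) for i in range(3)]
    print(n)
    g=((H>50)&(H<78)&(S>120)&(V>40)&d).astype(np.uint8)
    k,l,st,ce=cv2.connectedComponentsWithStats(g)
    for i in range(1,k):
        if st[i,4]>25: rect(P,(l==i),'green '+str(np.round(ce[i])))
    red=((H<5)|(H>175))&(S>180)&(V>60)&d
    X,Y,Z=P[...,0],P[...,1],P[...,2]
    k,l,st,ce=cv2.connectedComponentsWithStats(red.astype(np.uint8)); i=1+st[1:,4].argmax()
    rect(P,l==i,'tray'); rect(P,(l==i)&(Z>.018),'tray rim')
    fx=(X>.45)&(X<.75)&(abs(Y)<.25)&d
    b=((Z>.036)&(Z<.048)&fx).astype(np.uint8)
    k,l,st,ce=cv2.connectedComponentsWithStats(b)
    for i in range(1,k):
        if st[i,4]>150: rect(P,l==i,'top42 '+str(np.round(ce[i])))
    blue=(H>100)&(H<118)&(S>150)&fx&(Z<.02); rect(P,blue,'plate')
    w=(X>.25)&(X<.55)&(Y<-.15)&(Y>-.4)&d&(Z>.035)&(Z<.044)&(H<18)&(S>80); rect(P,w,'stand top')
    tq=(H>80)&(H<98)&(S>120)&d&(Z>.02)&(Z<.1)&(X<.6)&(X>.3); rect(P,tq,'turq')
  c=load('side');cv2.imwrite('pics/crop1.png',cv2.resize(c['frame'][200:400,270:450,::-1],None,fx=3,fy=3,interpolation=2))
E
python3 m.py
```

```text
top
green [391. 305.] 31 med [ 407.9 -137.6   72.1] rect [ 409.1 -139.4] [14.8  8.1] 37.3 z [46.1 72.1 76.4]
green [434. 308.] 109 med [ 402.2 -218.4  100.4] rect [ 404.1 -227.4] [21.8 18.5] 82.5 z [ 57.5 100.4 111.1]
green [451. 353.] 222 med [ 317.2 -248.2  112.3] rect [ 314.4 -256.8] [28.1 26.5] 42.2 z [ 56.3 112.3 127.6]
tray 3836 med [389.3 237.8   4.4] rect [390.5 236.9] [138.  134.2] 81.2 z [ 0.2  4.4 24.5]
tray rim 221 med [351.8 177.8  23.5] rect [390.4 236.6] [137.4 134.3] 81.0 z [18.3 23.5 27.4]
top42 [370. 206.] 490 med [620.7 -97.7  41.5] rect [620.4 -98.1] [51.5 49.3] 1.5 z [37.  41.5 45.6]
top42 [283. 207.] 492 med [616.4  91.   41.7] rect [616.3  91.8] [51.  50.3] 0.5 z [37.  41.7 45.4]
top42 [326. 207.] 482 med [616.9  -2.6  41.6] rect [617.9  -3.4] [50.1 49.9] 1.0 z [37.8 41.6 45.6]
plate 2025 med [611.6  -4.9   5.9] rect [617.2  -3.3] [ 95.9 304.7] 1.3 z [ 1.7  5.9 10. ]
stand top 822 med [ 402.5 -222.7   39.7] rect [ 404.9 -228.5] [67.9 71.1] 10.9 z [35.9 39.7 43.2]
turq 459 med [496.6 -85.3  35.5] rect [497.1 -84.8] [47.7 49. ] 27.5 z [26.7 35.5 39.7]
side
green 
[... 382 characters left out ...]
2] 81.6 z [-0.3  4.  23.4]
tray rim 331 med [373.2 208.5  21.6] rect [389.8 233.7] [144.8 139.1] 81.1 z [18.2 21.6 25.1]
top42 [308. 216.] 262 med [615.1  86.3  40.5] rect [617.4  87.8] [54.7 54.9] 89.0 z [36.3 40.5 43.5]
top42 [336. 232.] 281 med [617.   -8.2  40.6] rect [618.3  -7.2] [56.2 53.4] 2.6 z [36.6 40.6 43.9]
top42 [366. 249.] 309 med [ 620.  -102.9   40.8] rect [ 621.  -101.7] [54.9 52.7] 2.6 z [36.8 40.8 43.8]
plate 1011 med [581.4 -43.7   4.8] rect [617.6  -7.4] [102.5 310.6] 0.9 z [0.5 4.8 8.5]
stand top 624 med [ 398.7 -246.4   39.3] rect [ 406.3 -232.4] [72.8 70.3] 11.0 z [35.7 39.3 42.4]
turq 448 med [492.9 -90.7  34.1] rect [497.8 -88.8] [53.9 50.8] 27.4 z [21.2 34.1 37.8]
```

View pics/crop1.png

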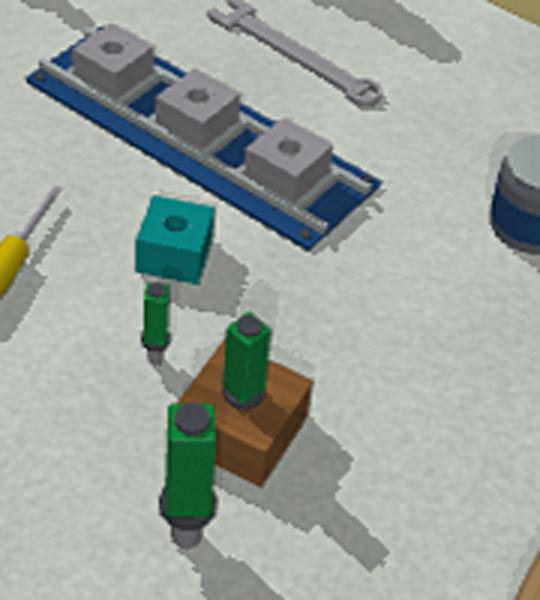

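The crop confirms it: the gauge in the stand at side pixel (351,320) has a handle about 22 wide with its top at about 108. That makes it the middle gauge. The free-standing ones at (321,306) and (333,356) measure about 15 and 28 wide. Next I'll work out the tool axes and the first approach.

```bash
cat > g.py <<'E'
# g.py X Y Z yaw : shift (cm, tool axes) + yaw turn (deg, about tool y) to reach TCP XYZ mm with jaw axis at yaw deg (mod 180)
from h import *
import sys
def go(T,yaw=None):
    s=readout.read_state();R=Ro.from_rotvec(s['orientation']).as_matrix()
    a=np.degrees(np.arctan2(R[1,0],R[0,0]))
    print('t %.2f pos'%s['t'],np.round(s['tool_pos']*1000,1),'jaw yaw %.2f'%a,'y-axis',np.round(R[:,1],4),'F',np.round(s['force'],1),'open %.1f'%(s['opening']*1000),'q6 %.2f q1 %.2f'%(s['q'][5],s['q'][0]))
    if T is None: return
    d=R.T@(np.array(T)/1000-s['tool_pos'])*100
    print('shift cm',np.round(d,2))
    if yaw is not None:
        w=(yaw-a+90)%180-90
        # full rotvec to exact down with yaw
        c,q=np.cos(np.radians(a+w)),np.sin(np.radians(a+w))
        G=np.array([[c,0,q],[q,0,-c],[0,-1,0]]); G[:,2]=np.cross(G[:,0],G[:,1])
        print('turn deg',np.round(np.degrees(Ro.from_matrix(R.T@G).as_rotvec()),2))
if __name__=='__main__':
    v=[float(x) for x in sys.argv[1:]]
    go(v[:3] if len(v)>2 else None, v[3] if len(v)>3 else None)
E
python3 g.py 400 -180 250 82; python3 g.py 400 -180 250 -8; python3 - <<'E'
from h import *
c=snap('wrist','w1.png'); s=readout.read_state();R=Ro.from_rotvec(s['orientation']).as_matrix()
print(R); C=-c['R'].T@c['t']; print('cam in tool mm',R.T@(C-s['tool_pos'])*1000,'axis',R.T@c['R'][2]); print(c['intrinsics'])
E
```

```text
t 0.10 pos [169.5 575.  228.7] jaw yaw 73.57 y-axis [-6.0e-04 -1.5e-03 -1.0e+00] F [-0.4 -0.2 -0.2] open 93.0 q6 -0.09 q1 1.20
shift cm [-65.9   -2.03 -43.46]
turn deg [-0.02 -8.43 -0.09]
t 0.10 pos [169.5 575.  228.7] jaw yaw 73.57 y-axis [-6.0e-04 -1.5e-03 -1.0e+00] F [-0.4 -0.2 -0.2] open 93.0 q6 -0.09 q1 1.20
shift cm [-65.9   -2.03 -43.46]
turn deg [ 6.000e-02  8.157e+01 -8.000e-02]
[[ 2.82895654e-01 -4.98309893e-04 -9.59150562e-01]
 [ 9.59149680e-01 -1.30495521e-03  2.82896072e-01]
 [-1.39261843e-03 -9.99999024e-01  1.08787616e-04]]
cam in tool mm [   0.84855223 -155.29276788   80.92571704] axis [-0.00103667  0.95725588 -0.28924057]
[[371.64829954   0.         324.65771046]
 [  0.         371.64829954 238.75191078]
 [  0.           0.           1.        ]]
```

```bash
python3 -m creep '[[[0.55,-0.5,0,-4.9,0,4.8,0],[0.55,-0.5,0,-4.9,0,4.8,0],[0.55,-0.5,0,-4.9,0,4.8,0],[0.55,-0.5,0,-4.9,0,4.8,0],[0.55,-0.5,0,-4.9,0,4.8,0],[0.55,-0.5,0,-4.9,0,4.8,0],[0.55,-0.5,0,-4.9,0,4.8,0],[0.55,-0.5,0,-4.9,0,4.8,0]]]' 40
python3 -m creep '[[[0.55,-0.8,0,-4.9,0,5.2,0],[0.55,-0.8,0,-4.9,0,5.2,0],[0.55,-0.8,0,-4.9,0,5.2,0],[0.55,-0.8,0,-4.9,0,5.2,0],[0.55,-0.8,0,-4.9,0,5.2,0],[0.55,-0.8,0,-4.9,0,5.2,0],[0.55,-0.8,0,-4.9,0,5.2,0],[0.55,-0.8,0,-4.9,0,5.2,0]]]'
python3 g.py 404 -228 220 -8
```

```text
t: 0.95
tool_pos: [0.4696, 0.3286, 0.225]
orientation: [-1.52, -0.467, 0.475]
force: [0.7, 0.2, -0.4]
opening: 0.042
t: 1.75
tool_pos: [0.5116, -0.0597, 0.2232]
orientation: [-1.571, 0.128, -0.118]
force: [0.7, -0.4, -0.1]
opening: 0.0418
t 1.75 pos [511.6 -59.7 223.2] jaw yaw -8.97 y-axis [-0.007  -0.0036 -1.    ] F [ 0.7 -0.4 -0.1] open 41.8 q6 -0.06 q1 -0.21
shift cm [ -8.01   0.46 -18.3 ]
turn deg [ 0.26 -0.97 -0.36]
```

```bash
python3 - <<'E'
from h import *
c=snap('wrist','w2.png'); np.savez('wfix.npz',**c)
E
python3 -m creep '[[[0.55,-2,0.1,-4.5,0,-1,-0.4],[0.55,-2,0.1,-4.5,0.3,0,0],[0.55,-2,0.1,-4.5,0,0,0],[0.55,-2,0.1,-4.5,0,0,0],[0.55,0,0,0,0,0,0],[0.55,0,0,0,0,0,0],[0.55,0,0,0,0,0,0],[0.55,0,0,0,0,0,0]]]'
python3 g.py 404 -228 160 -8; python3 - <<'E'
from h import *
c=snap('wrist','w3.png'); np.savez('wst.npz',**c)
a=cv2.imread('pics/w2.png');b=cv2.imread('pics/w3.png')
cv2.imwrite('pics/w23.png',cv2.resize(np.vstack([a,b]),(520,780))[:,:] if 0 else cv2.resize(np.hstack([a,b]),(800,300)))
E
```

```text
t: 2.6
tool_pos: [0.4029, -0.2306, 0.2188]
orientation: [-1.57, 0.121, -0.119]
force: [-0.8, -0.6, 0.3]
opening: 0.0421
t 2.60 pos [ 402.9 -230.6  218.8] jaw yaw -8.77 y-axis [-0.0016 -0.0025 -1.    ] F [-0.8 -0.6  0.3] open 42.1 q6 -0.47 q1 -0.63
shift cm [0.08 5.88 0.29]
turn deg [ 0.15 -0.77 -0.07]
```

View pics/w23.png

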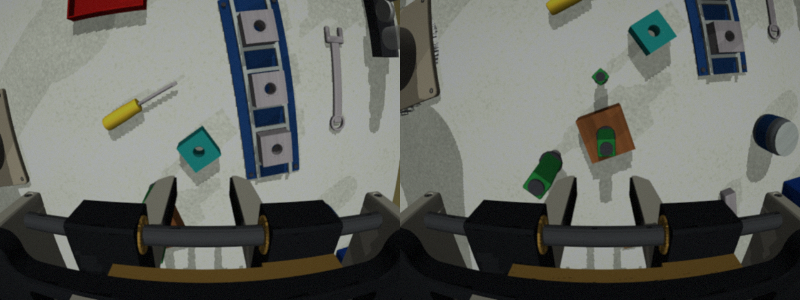

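The left view is over the fixture, with the blocks at about (259,29), (270,88) and (277,148). The right view is over the stand at (605,135), with the gauge between the fingers' lines. I'll measure both from the fisheye depth.

```bash
cat > wf.py <<'E'
from m import *
def wcloud(c):
    K=c['intrinsics'];d=c['depth'];v,u=np.mgrid[:480,:640]
    x=(u-K[0,2])/K[0,0];y=(v-K[1,2])/K[1,1];th=np.hypot(x,y);k=np.tan(th)/np.maximum(th,1e-9)
    return (np.stack([x*k*d,y*k*d,d],-1)-c['t'])@c['R']
def ana(n):
    c=load(n);P=wcloud(c);d=c['depth']>0
    hsv=cv2.cvtColor(c['frame'],cv2.COLOR_RGB2HSV);H,S,V=[hsv[...,i].astype(int) for i in range(3)]
    X,Y,Z=P[...,0],P[...,1],P[...,2]
    def comps(m,lab,mn):
        k,l,st,ce=cv2.connectedComponentsWithStats(m.astype(np.uint8))
        for i in range(1,k):
            if st[i,4]>mn: rect(P,l==i,lab+str(np.round(ce[i])))
    print(n)
    comps((H>50)&(H<78)&(S>100)&(V>30)&d&(Z<.15),'green',60)
    comps((Z>.100)&(Z<.114)&d&(abs(X-.404)<.03)&(abs(Y+.23)<.03),'gaugetop',40)
    comps((Z>.036)&(Z<.047)&d&(H<20)&(S>90)&(X<.5)&(Y<-.15),'stand',300)
    comps((Z>.037)&(Z<.047)&d&(abs(X-.617)<.035)&(abs(Y)<.16)&(S<60),'block',300)
    hole=d&(abs(X-.617)<.012)&(Z<.037)&(S<90)&(Z>-.01)
    for y0 in (91,-3,-98):
        m=(abs(X-.618)<.02)&(abs(Y-y0/1000)<.02)&d&(V<60)
        if m.sum()>20:
            v,u=np.nonzero(m); K=c['intrinsics'];x=(u.mean()-K[0,2])/K[0,0];y=(v.mean()-K[1,2])/K[1,1];th=np.hypot(x,y)
            r=c['R'].T@np.array([x/th*np.tan(th),y/th*np.tan(th),1]);C=-c['R'].T@c['t']
            print('dark hole',y0,m.sum(),(u.mean(),v.mean()),np.round((C+r*(.042-C[2])/r[2])*1000,1))
if __name__=='__main__':
    import sys
    for n in sys.argv[1:]: ana(n)
E
python3 wf.py wfix wst
```

```text
wfix
green[237. 309.] 74 med [ 408.7 -135.7   51.6] rect [ 408.6 -136.6] [14.3  1.6] 40.7 z [30.6 51.6 74.3]
block[414.  42.] 2571 med [615.9  90.8  42.2] rect [617.   91.2] [50.9 51. ] 1.5 z [39.  42.2 44. ]
block[431. 142.] 2563 med [618.1  -3.4  42.4] rect [619.3  -3.9] [51.2 50.8] 1.6 z [39.7 42.4 43.9]
block[442. 238.] 2295 med [620.1 -96.6  42.4] rect [621.3 -98.5] [51.4 51.3] 1.7 z [38.3 42.4 43.9]
dark hole 91 237 (np.float64(415.0970464135021), np.float64(40.81434599156118)) [617.   91.6  42. ]
dark hole -3 227 (np.float64(432.0704845814978), np.float64(141.15418502202644)) [619.2  -3.1  42. ]
dark hole -98 150 (np.float64(442.94), np.float64(236.94666666666666)) [621.5 -96.5  42. ]
wst
green[320. 123.] 240 med [ 412.6 -144.4   74.2] rect [ 412.6 -144.7] [16.5 16.9] 36.6 z [72.6 74.2 77. ]
green[329. 224.] 851 med [ 407.8 -219.1  106.2] rect [ 406.8 -239.9] [45.4 23.2] 85.4 z [ 49.9 106.2 109.8]
green[232. 276.] 1762 med [ 324.3 -250.5  106.7] rect [ 317.2 -259.2] [28.3 31.2] 42.5 z [ 49.6 106.7 126.2]
gaugetop[329. 235.] 871 med [ 406.8 -226.6  108.8] rect [ 406.6 -228.8] [22.8 21.9] 83.6 z [101.9 108.8 112.6]
stand[329. 210.] 4096 med [ 409.5 -220.2   40.4] rect [ 406.8 -229.2] [69.3 70.6] 10.9 z [38.8 40.4 42. ]
block[525.  58.] 2015 med [618.7 -99.   42.3] rect [621.2 -98.7] [52.7 50.7] 0.9 z [38.3 42.3 44. ]
dark hole -98 198 (np.float64(526.7424242424242), np.float64(57.35353535353536)) [620.9 -98.2  42. ]
```

```bash
python3 g.py 406.6 -229 82 -7.2
python3 -m creep '[[[0.55,0.34,4,0.2,0,-1.5,0],[0.55,0,4,0,0,0,0],[0.55,0,3,0,0,0,0],[0.55,0,0,0,0,0,0],[0.55,0,0,0,0,0,0],[0.55,0,0,0,0,0,0],[0.55,0,0,0,0,0,0],[0.55,0,0,0,0,0,0]]]'
python3 g.py 406.6 -229 82 -7.2
```

```text
t 2.65 pos [ 402.9 -230.5  218.8] jaw yaw -8.74 y-axis [-0.0016 -0.0024 -1.    ] F [0.3 1.  0.6] open 41.5 q6 -0.48 q1 -0.63
shift cm [ 0.36 13.68  0.24]
turn deg [ 0.15 -1.54 -0.07]
t: 3.45
tool_pos: [0.4145, -0.2255, 0.1129]
orientation: [-1.576, 0.082, -0.094]
force: [-0.4, -0.2, 0.6]
opening: 0.0415
t 3.45 pos [ 414.5 -225.5  112.9] jaw yaw -6.43 y-axis [ 0.0074 -0.0076 -0.9999] F [-0.4 -0.2  0.6] open 41.5 q6 -0.49 q1 -0.61
shift cm [-0.77  3.09 -0.41]
turn deg [0.38 0.77 0.48]
```

```bash

python3 -m creep '[[[0.55,-0.77,0.5,-0.4,0.4,0.7,0.5],[0.55,0,0.5,0,0,0,0],[0.55,0,0.5,0,0,0,0],[0.55,0,0.5,0,0,0,0],[0.55,0,0.5,0,0,0,0],[0.55,0,0.4,0,0,0,0],[0.55,0,0,0,0,0,0],[0.55,0,0,0,0,0,0]]]'
python3 g.py 406.6 -229 82 -7.2
```

```text
t: 4.25
tool_pos: [0.4063, -0.23, 0.0828]
orientation: [-1.569, 0.099, -0.1]
force: [-0.4, -0.1, 0.5]
opening: 0.0419
t 4.25 pos [ 406.3 -230.    82.8] jaw yaw -7.26 y-axis [ 9.e-04 -4.e-04 -1.e+00] F [-0.4 -0.1  0.5] open 41.9 q6 -0.50 q1 -0.63
shift cm [0.02 0.08 0.1 ]
turn deg [ 0.01 -0.06  0.05]
```

```bash

python3 -m creep '[[[0.55,0,0.08,0.1,0,0,0],[0.8,0,0,0,0,0,0],[1,0,0,0,0,0,0],[1,0,0,0,0,0,0],[1,0,0,0,0,0,0],[1,0,0,0,0,0,0],[1,0,0,0,0,0,0],[1,0,0,0,0,0,0]]]' 40
python3 g.py 406.6 -229 82 -7.2
```

```text
t: 5.05
tool_pos: [0.4068, -0.229, 0.0824]
orientation: [-1.569, 0.098, -0.101]
force: [0.4, 0.0, -0.9]
opening: 0.0221
t 5.05 pos [ 406.8 -229.    82.4] jaw yaw -7.25 y-axis [ 1.6e-03 -8.0e-04 -1.0e+00] F [ 0.4  0.  -0.9] open 22.1 q6 -0.50 q1 -0.62
shift cm [-0.02  0.04 -0.01]
turn deg [ 0.04 -0.05  0.1 ]
```

```bash

python3 -m creep '[[[1,0,-0.6,0,0,0,0],[1,0,-0.8,0,0,0,0],[1,0,-1,0,0,0,0],[1,0,-1,0,0,0,0],[1,0,-1,0,0,0,0],[1,0,-1,0,0,0,0],[1,0,-1,0,0,0,0],[1,0,0,0,0,0,0]]]'
python3 g.py 621.3 -98.6 135 -7.2
```

```text
t: 5.85
tool_pos: [0.4073, -0.2294, 0.1539]
orientation: [-1.571, 0.096, -0.102]
force: [0.1, -0.8, -0.7]
opening: 0.0216
t 5.85 pos [ 407.3 -229.4  153.9] jaw yaw -7.25 y-axis [ 0.0037 -0.0024 -1.    ] F [ 0.1 -0.8 -0.7] open 21.6 q6 -0.50 q1 -0.62
shift cm [19.57  1.94 15.68]
turn deg [ 0.11 -0.05  0.23]
```

```bash

python3 -m creep '[[[1,3,0.1,2.4,0.1,0,0.2],[1,3.4,0.1,2.7,0,0,0],[1,3.4,0.1,2.7,0,0,0],[1,3.4,0.1,2.7,0,0,0],[1,3.4,0.1,2.7,0,0,0],[1,2.5,0.1,2,0,0,0],[1,0,0,0,0,0,0],[1,0,0,0,0,0,0]]]'
python3 g.py 621.3 -98.6 124 -7.2
```

```text
t: 6.65
tool_pos: [0.6231, -0.0984, 0.1451]
orientation: [-1.57, 0.103, -0.101]
force: [-0.5, 0.3, -0.9]
opening: 0.0219
t 6.65 pos [623.1 -98.4 145.1] jaw yaw -7.44 y-axis [-0.0017 -0.0013 -1.    ] F [-0.5  0.3 -0.9] open 21.9 q6 -0.11 q1 -0.24
shift cm [-0.17  2.11 -0.04]
turn deg [ 0.08 -0.24 -0.09]
```

```bash

python3 -m creep '[[[1,-0.17,0.6,-0.04,0.1,-0.2,-0.1],[1,0,0.6,0,0,0,0],[1,0,0.6,0,0,0,0],[1,0,0.6,0,0,0,0],[1,0,0.3,0,0,0,0],[1,0,0,0,0,0,0],[1,0,0,0,0,0,0],[1,0,0,0,0,0,0]]]'
python3 g.py 621.3 -98.6 104 -7.2
python3 - <<'E'
from h import *
c=snap('wrist','w4.png'); np.savez('wg.npz',**c)
cv2.imwrite('pics/w4c.png',cv2.resize(c['frame'][170:400,220:440,::-1],None,fx=2.6,fy=2.6,interpolation=2))
E
```

```text
t: 7.45
tool_pos: [0.6175, -0.1016, 0.115]
orientation: [-1.568, 0.104, -0.101]
force: [0.1, 0.4, -1.8]
opening: 0.0219
t 7.45 pos [ 617.5 -101.6  115. ] jaw yaw -7.47 y-axis [-2.1e-03  3.0e-04 -1.0e+00] F [ 0.1  0.4 -1.8] open 21.9 q6 -0.11 q1 -0.24
shift cm [0.34 1.1  0.35]
turn deg [-0.   -0.27 -0.12]
```

View pics/w4c.png

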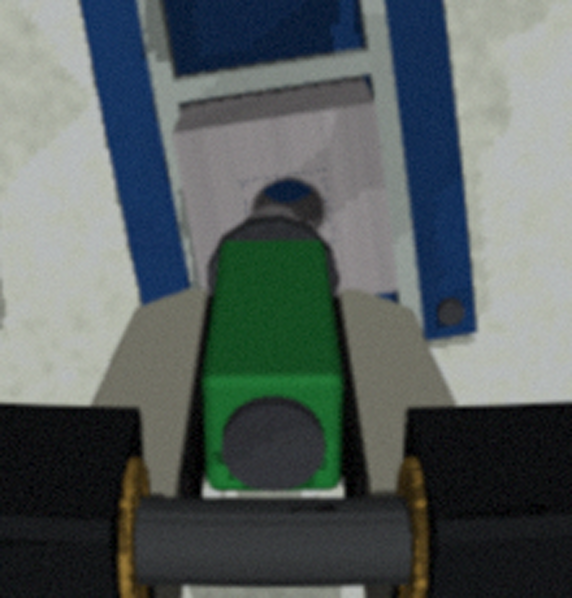

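The crop shows the pin, collar at about (275,250), slightly −x/−y of the hole at (290,200). That agrees with the measured offset of about 4 mm, so I'll correct it and then descend gently.

```bash

python3 -m creep '[[[1,0.34,0,0.35,0,-0.2,-0.1],[1,0,0,0,0,0,0],[1,0,0,0,0,0,0],[1,0,0,0,0,0,0],[1,0,0.1,0,0,0,0],[1,0,0.1,0,0,0,0],[1,0,0,0,0,0,0],[1,0,0,0,0,0,0]]]'
python3 g.py 621.3 -98.6 104 -7.2
```

```text
t: 8.3
tool_pos: [0.6225, -0.0981, 0.1138]
orientation: [-1.569, 0.098, -0.1]
force: [0.4, 0.6, -0.4]
opening: 0.0219
t 8.30 pos [622.5 -98.1 113.8] jaw yaw -7.22 y-axis [ 1.5e-03 -4.0e-04 -1.0e+00] F [ 0.4  0.6 -0.4] open 21.9 q6 -0.11 q1 -0.24
shift cm [-0.12  0.98 -0.06]
turn deg [ 0.01 -0.02  0.09]
```

```bash

python3 -m creep '[[[1,-0.12,0,-0.05,0,0,0.1],[1,0,0.12,0,0,0,0],[1,0,0.12,0,0,0,0],[1,0,0.12,0,0,0,0],[1,0,0.12,0,0,0,0],[1,0,0.12,0,0,0,0],[1,0,0.12,0,0,0,0],[1,0,0.12,0,0,0,0]]]'
python3 g.py 621.3 -98.6 102 -7.2
```

```text
t: 9.1
tool_pos: [0.6211, -0.0986, 0.1047]
orientation: [-1.569, 0.099, -0.099]
force: [-0.2, 0.6, -0.5]
opening: 0.0219
t 9.10 pos [621.1 -98.6 104.7] jaw yaw -7.23 y-axis [-4.e-04 -2.e-04 -1.e+00] F [-0.2  0.6 -0.5] open 21.9 q6 -0.11 q1 -0.24
shift cm [0.02 0.27 0.  ]
turn deg [ 0.01 -0.03 -0.02]
```

```bash

python3 -m creep '[[[1,0.02,0.1,0,0,0,0],[1,0,0.1,0,0,0,0],[1,0,0.1,0,0,0,0],[1,0,0.1,0,0,0,0],[1,0,0,0,0,0,0],[1,0,0,0,0,0,0],[1,0,0,0,0,0,0],[1,0,0,0,0,0,0]]]'
python3 g.py 621.3 -98.6 102 -7.2
```

```text
t: 9.9
tool_pos: [0.6214, -0.0986, 0.1014]
orientation: [-1.569, 0.099, -0.099]
force: [-0.8, 0.1, 0.8]
opening: 0.0216
t 9.90 pos [621.4 -98.6 101.4] jaw yaw -7.22 y-axis [-2.e-04 -2.e-04 -1.e+00] F [-0.8  0.1  0.8] open 21.6 q6 -0.11 q1 -0.24
shift cm [-0.01 -0.06 -0.  ]
turn deg [ 0.02 -0.02 -0.01]
```

```bash

python3 -m creep '[[[1,0,0.1,0,0,0,0],[1,0,0.1,0,0,0,0],[1,0,0.1,0,0,0,0],[1,0,0,0,0,0,0],[1,0,0,0,0,0,0],[1,0,0,0,0,0,0],[1,0,0,0,0,0,0],[1,0,0,0,0,0,0]]]'
python3 g.py 621.3 -98.6 102 -7.2
```

```text
t: 10.7
tool_pos: [0.6214, -0.0986, 0.1008]
orientation: [-1.569, 0.099, -0.099]
force: [-2.3, 1.2, 3.2]
opening: 0.0217
t 10.70 pos [621.4 -98.6 100.8] jaw yaw -7.22 y-axis [ 1.e-04 -4.e-04 -1.e+00] F [-2.3  1.2  3.2] open 21.7 q6 -0.11 q1 -0.24
shift cm [-0.01 -0.12 -0.  ]
turn deg [ 0.02 -0.02  0.01]
```

```bash

python3 -m creep '[[[1,0,0.15,0,0,0,0],[1,0,0.15,0,0,0,0],[1,0,0.15,0,0,0,0],[1,0,0.15,0,0,0,0],[1,0,0.15,0,0,0,0],[1,0,0.15,0,0,0,0],[1,0,0.15,0,0,0,0],[1,0,0.15,0,0,0,0]]]'
python3 g.py 621.3 -98.6 102 -7.2
```

```text
t: 11.5
tool_pos: [0.6217, -0.0986, 0.0978]
orientation: [-1.569, 0.098, -0.099]
force: [-7.7, 1.9, 16.2]
opening: 0.0216
t 11.50 pos [621.7 -98.6  97.8] jaw yaw -7.19 y-axis [ 8.e-04 -1.e-03 -1.e+00] F [-7.7  1.9 16.2] open 21.6 q6 -0.11 q1 -0.24
shift cm [-0.04 -0.42 -0.  ]
turn deg [0.05 0.01 0.05]
```

The force rises about 13 N over 3 mm, which is 4.3 N/mm and starts near 10–11 mm deep. That is the described binding. I'll ease off, hold a light push for a moment, and then withdraw.

```bash

python3 -m creep '[[[1,0,-0.05,0,0,0,0],[1,0,0.05,0,0,0,0],[1,0,0.05,0,0,0,0],[1,0,0.06,0,0,0,0],[1,0,0.06,0,0,0,0],[1,0,0.06,0,0,0,0],[1,0,0.06,0,0,0,0],[1,0,0.06,0,0,0,0]]]'
python3 g.py 621.3 -98.6 102 -7.2
```

```text
t: 12.3
tool_pos: [0.6218, -0.0986, 0.0995]
orientation: [-1.57, 0.097, -0.099]
force: [-5.7, 1.6, 8.2]
opening: 0.022
t 12.30 pos [621.8 -98.6  99.5] jaw yaw -7.18 y-axis [ 0.0011 -0.0014 -1.    ] F [-5.7  1.6  8.2] open 22.0 q6 -0.11 q1 -0.24
shift cm [-0.05 -0.25 -0.  ]
turn deg [0.07 0.02 0.07]
```

```bash

python3 -m creep '[[[1,-0.04,-0.3,0,0,0,0],[1,0,-0.4,0,0,0,0],[1,0,-0.5,0,0,0,0],[1,0,-0.6,0,0,0,0],[1,0,-1,0,0,0,0],[1,0,-1.2,0,0,0,0],[1,0,-1.2,0,0,0,0],[1,0,-0.6,0,0,0,0]]]'
python3 g.py 406.8 -229 145 -7.2
```

```text
t: 13.1
tool_pos: [0.6212, -0.0985, 0.16]
orientation: [-1.57, 0.098, -0.099]
force: [0.5, 0.5, -1.9]
opening: 0.0219
t 13.10 pos [621.2 -98.5 160. ] jaw yaw -7.18 y-axis [ 7.0e-04 -1.2e-03 -1.0e+00] F [ 0.5  0.5 -1.9] open 21.9 q6 -0.11 q1 -0.24
shift cm [-19.64   1.5  -15.63]
turn deg [0.06 0.02 0.05]
```

```bash

python3 -m creep '[[[1,-3,0.1,-2.4,0.1,0,0.1],[1,-3.4,0.1,-2.7,0,0,0],[1,-3.4,0.1,-2.7,0,0,0],[1,-3.4,0.1,-2.7,0,0,0],[1,-3.4,0.1,-2.7,0,0,0],[1,-2.5,0.1,-2,0,0,0],[1,0,0,0,0,0,0],[1,0,0,0,0,0,0]]]'
python3 g.py 406.8 -229 122 -7.2
```

```text
t: 13.9
tool_pos: [0.409, -0.2301, 0.1598]
orientation: [-1.572, 0.089, -0.105]
force: [1.3, 0.4, -2.2]
opening: 0.0216
t 13.90 pos [ 409.  -230.1  159.8] jaw yaw -7.07 y-axis [ 0.0096 -0.0044 -0.9999] F [ 1.3  0.4 -2.2] open 21.6 q6 -0.50 q1 -0.62
shift cm [-0.27  3.78  0.09]
turn deg [0.18 0.13 0.58]
```

```bash

python3 -m creep '[[[1,-0.2,0.5,0.1,0.2,0,0.5],[1,0,0.7,0,0,0,0],[1,0,0.8,0,0,0,0],[1,0,0.8,0,0,0,0],[1,0,0.7,0,0,0,0],[1,0,0.3,0,0,0,0],[1,0,0,0,0,0,0],[1,0,0,0,0,0,0]]]'
python3 g.py 406.8 -229 118 -7.2
python3 -m creep '[[[1,0,0,0,0,0,0],[1,0,0,0,0,0,0],[1,0,0,0,0,0,0],[1,0,0,0,0,0,0],[1,0,0,0,0,0,0],[1,0,0,0,0,0,0],[1,0,0,0,0,0,0],[1,0,0,0,0,0,0]]]'
python3 g.py 406.8 -229 82.6 -7.2
```

```text
t: 14.7
tool_pos: [0.4097, -0.2259, 0.1175]
orientation: [-1.566, 0.093, -0.093]
force: [-0.5, -0.0, -2.3]
opening: 0.0222
t 14.70 pos [ 409.7 -225.9  117.5] jaw yaw -6.79 y-axis [-4.0e-04  2.5e-03 -1.0e+00] F [-0.5 -0.  -2.3] open 22.2 q6 -0.50 q1 -0.62
shift cm [-0.25 -0.05 -0.34]
turn deg [-0.14  0.41 -0.04]
t: 15.5
tool_pos: [0.4105, -0.2268, 0.1191]
orientation: [-1.568, 0.092, -0.095]
force: [0.2, 0.9, -1.5]
opening: 0.0216
t 15.50 pos [ 410.5 -226.8  119.1] jaw yaw -6.82 y-axis [ 1.9e-03  8.0e-04 -1.0e+00] F [ 0.2  0.9 -1.5] open 21.6 q6 -0.50 q1 -0.62
shift cm [-0.35  3.65 -0.27]
turn deg [-0.06  0.38  0.1 ]
```

```bash

python3 -m creep '[[[1,-0.35,0,-0.27,0,0.3,0.1],[1,0,0,0,0,0,0],[1,0,0,0,0,0,0],[1,0,0.2,0,0,0,0],[1,0,0.2,0,0,0,0],[1,0,0,0,0,0,0],[1,0,0,0,0,0,0],[1,0,0,0,0,0,0]]]'
python3 g.py 406.8 -229 82.6 -7.2
```

```text
t: 16.3
tool_pos: [0.4061, -0.2291, 0.1144]
orientation: [-1.567, 0.098, -0.098]
force: [-0.3, 0.1, -1.3]
opening: 0.022
t 16.30 pos [ 406.1 -229.1  114.4] jaw yaw -7.15 y-axis [-4.0e-04  1.4e-03 -1.0e+00] F [-0.3  0.1 -1.3] open 22.0 q6 -0.50 q1 -0.62
shift cm [0.06 3.18 0.02]
turn deg [-0.07  0.05 -0.03]
```

```bash

python3 -m creep '[[[1,0.06,0.1,0,0,0,0],[1,0,0.15,0,0,0,0],[1,0,0.15,0,0,0,0],[1,0,0.2,0,0,0,0],[1,0,0.2,0,0,0,0],[1,0,0.2,0,0,0,0],[1,0,0.2,0,0,0,0],[1,0,0.2,0,0,0,0]]]'
python3 g.py 406.8 -229 82.6 -7.2
```

```text
t: 17.1
tool_pos: [0.4069, -0.2293, 0.0994]
orientation: [-1.567, 0.098, -0.098]
force: [0.1, 0.6, -1.7]
opening: 0.0219
t 17.10 pos [ 406.9 -229.3   99.4] jaw yaw -7.14 y-axis [-1.0e-04  1.2e-03 -1.0e+00] F [ 0.1  0.6 -1.7] open 21.9 q6 -0.50 q1 -0.62
shift cm [-0.02  1.68  0.02]
turn deg [-0.07  0.06 -0.01]
```

```bash

python3 -m creep '[[[1,0,0.2,0,0,0,0],[1,0,0.2,0,0,0,0],[1,0,0.2,0,0,0,0],[1,0,0.2,0,0,0,0],[1,0,0.2,0,0,0,0],[1,0,0.2,0,0,0,0],[1,0,0.2,0,0,0,0],[1,0,0.1,0,0,0,0]]]'
python3 g.py 406.8 -229 82.4 -7.2
python3 -m creep '[[[1,0,0.08,0,0,0,0],[1,0,0.08,0,0,0,0],[1,0,0.08,0,0,0,0],[1,0,0.08,0,0,0,0],[1,0,0.08,0,0,0,0],[1,0,0.08,0,0,0,0],[1,0,0,0,0,0,0],[1,0,0,0,0,0,0]]]'
python3 g.py 406.8 -229 82.4 -7.2
```

```text
t: 17.9
tool_pos: [0.4068, -0.2292, 0.0828]
orientation: [-1.567, 0.098, -0.098]
force: [-0.0, 0.5, -1.2]
opening: 0.022
t 17.90 pos [ 406.8 -229.2   82.8] jaw yaw -7.14 y-axis [-4.0e-04  1.3e-03 -1.0e+00] F [-0.   0.5 -1.2] open 22.0 q6 -0.50 q1 -0.62
shift cm [-0.    0.04  0.02]
turn deg [-0.07  0.06 -0.03]
t: 18.7
tool_pos: [0.4072, -0.2294, 0.0828]
orientation: [-1.567, 0.098, -0.097]
force: [0.7, 0.6, -1.3]
opening: 0.0217
t 18.70 pos [ 407.2 -229.4   82.8] jaw yaw -7.12 y-axis [-8.0e-04  1.2e-03 -1.0e+00] F [ 0.7  0.6 -1.3] open 21.7 q6 -0.50 q1 -0.62
shift cm [-0.04  0.04  0.03]
turn deg [-0.06  0.08 -0.05]
```

```bash

python3 -m creep '[[[1,0,0.12,0,0,0,0],[1,0,0.12,0,0,0,0],[1,0,0.12,0,0,0,0],[1,0,0.12,0,0,0,0],[1,0,0.12,0,0,0,0],[1,0,0.12,0,0,0,0],[1,0,0.12,0,0,0,0],[1,0,0.12,0,0,0,0]]]'
python3 g.py 406.8 -229 82.4 -7.2
```

```text
t: 19.5
tool_pos: [0.4075, -0.2296, 0.0824]
orientation: [-1.567, 0.099, -0.095]
force: [-6.7, 4.9, 13.0]
opening: 0.0219
t 19.50 pos [ 407.5 -229.6   82.4] jaw yaw -7.08 y-axis [-0.0026  0.0017 -1.    ] F [-6.7  4.9 13. ] open 21.9 q6 -0.50 q1 -0.62
shift cm [-0.07 -0.    0.05]
turn deg [-0.08  0.12 -0.16]
```

The gauge is seated: z = 82.4 as when picked, and the push is reacted at 13 N. Releasing.

```bash

python3 -m creep '[[[1,-0.03,-0.05,0.03,0,0,0.1],[1,0,0,0,0,0,0],[0.55,0,0,0,0,0,0],[0.55,0,0,0,0,0,0],[0.55,0,0,0,0,0,0],[0.55,0,0,0,0,0,0],[0.55,0,-0.3,0,0,0,0],[0.55,0,-0.5,0,0,0,0]]]'
python3 g.py 406.8 -229 180 -7.2
python3 -m creep '[[[0.55,0,-0.8,0,0,0,0],[0.55,0,-1,0,0,0,0],[0.55,0,-1.2,0,0,0,0],[0.55,0,-1.5,0,0,0,0],[0.55,0,-1.5,0,0,0,0],[0.55,0,-1.5,0,0,0,0],[0.55,0,-1.5,0,0,0,0],[0.55,0,-1,0,0,0,0]]]'
python3 g.py 621.3 -98.6 150 1.3
python3 - <<'E'
from h import *
c=snap('wrist','w5.png'); np.savez('wst2.npz',**c)
E
python3 wf.py wst2
```

```text
t: 20.3
tool_pos: [0.407, -0.2291, 0.0904]
orientation: [-1.567, 0.101, -0.093]
force: [0.1, 0.1, -0.4]
opening: 0.0418
t 20.30 pos [ 407.  -229.1   90.4] jaw yaw -7.09 y-axis [-0.0049  0.0023 -1.    ] F [ 0.1  0.1 -0.4] open 41.8 q6 -0.50 q1 -0.62
shift cm [-0.07 -8.96  0.03]
turn deg [-0.1   0.11 -0.29]
t: 21.1
tool_pos: [0.4082, -0.2298, 0.2014]
orientation: [-1.569, 0.098, -0.096]
force: [0.4, -0.0, -0.8]
opening: 0.042
t 21.10 pos [ 408.2 -229.8  201.4] jaw yaw -7.08 y-axis [-1.4e-03 -2.0e-04 -1.0e+00] F [ 0.4 -0.  -0.8] open 42.0 q6 -0.50 q1 -0.62
shift cm [19.54  5.11 15.65]
turn deg [ 0.02 -8.38 -0.08]
wst2
green[317. 125.] 262 med [ 412.9 -144.3   74.3] rect [ 413.2 -144. ] [17.6 16.8] 37.9 z [72.7 74.3 77.2]
green[324. 233.] 986 med [ 408.2 -219.3  105.1] rect [ 404.1 -248. ] [61.4 24.2] 82.8 z [ 46.9 105.1 109.9]
green[220. 283.] 1993 med [ 324.5 -250.3  105.1] rect [ 316.2 -257.9] [28.1 28.4] 42.5 z [ 49.7 105.1 126.1]
gaugetop[323. 245.] 1023 med [ 407.4 -227.1  108.6] rect [ 407.2 -229. ] [22.8 22.2] 83.0 z [101.5 108.6 112.5]
stand[323. 216.] 4459 med [ 410.4 -219.5   40.4] rect [ 406.7 -229.1] [69.4 70.5] 11.1 z [38.8 40.4 42. ]
block[534.  63.] 2198 med [618.5 -99.   42.3] rect [621.3 -98.7] [51.9 50.4] 1.8 z [37.9 42.3 43.9]
dark hole -98 212 (np.float64(535.6037735849056), np.float64(62.424528301886795)) [621.3 -98.1  42. ]
```

```bash

python3 -m creep '[[[0.2,3,0.6,2.4,0,-2,0],[0.2,3.4,0.7,2.7,0,-2,0],[0.2,3.4,0.8,2.7,0,-2,0],[0.2,3.4,0.8,2.7,0,-2.4,0],[0.2,3.4,0.8,2.7,0,0,0],[0.2,2.2,0.6,1.8,0,0,0],[0.2,0,0,0,0,0,0],[0.2,0,0,0,0,0,0]]]' 50
python3 g.py 621.3 -98.6 60 1.3
```

```text
t: 21.95
tool_pos: [0.6103, -0.0846, 0.1602]
orientation: [-1.577, -0.023, 0.017]
force: [0.1, 1.0, -0.0]
opening: 0.0744
t 21.95 pos [610.3 -84.6 160.2] jaw yaw 1.47 y-axis [ 0.0038 -0.0058 -1.    ] F [ 0.1  1.  -0. ] open 74.4 q6 -0.24 q1 -0.22
shift cm [ 1.02 10.03 -1.37]
turn deg [0.34 0.17 0.21]
```

```bash

python3 -m creep '[[[0.2,1,0.5,-1.4,0.3,0.2,0.2],[0.2,0,1.5,0,0,0,0],[0.2,0,1.8,0,0,0,0],[0.2,0,1.8,0,0,0,0],[0.2,0,1.5,0,0,0,0],[0.2,0,1,0,0,0,0],[0.2,0,0,0,0,0,0],[0.2,0,0,0,0,0,0]]]'
python3 g.py 621.3 -98.6 28 1.3
```

```text
t: 22.75
tool_pos: [0.6157, -0.1025, 0.0754]
orientation: [-1.572, -0.012, 0.014]
force: [0.8, -0.2, -0.1]
opening: 0.0742
t 22.75 pos [ 615.7 -102.5   75.4] jaw yaw 0.93 y-axis [-0.0012 -0.001  -1.    ] F [ 0.8 -0.2 -0.1] open 74.2 q6 -0.26 q1 -0.25
shift cm [0.57 4.74 0.38]
turn deg [ 0.06 -0.37 -0.07]
```

```bash

python3 -m creep '[[[0.2,0.57,0.2,0.38,0,-0.3,0],[0.2,0,0.6,0,0,0,0],[0.2,0,0.6,0,0,0,0],[0.2,0,0.6,0,0,0,0],[0.2,0,0.6,0,0,0,0],[0.2,0,0.4,0,0,0,0],[0.2,0,0,0,0,0,0],[0.2,0,0,0,0,0,0]]]'
python3 g.py 621.3 -98.6 29 1.3
```

```text
t: 23.55
tool_pos: [0.6236, -0.0983, 0.0451]
orientation: [-1.573, -0.019, 0.016]
force: [-0.2, 0.6, 0.8]
opening: 0.0744
t 23.55 pos [623.6 -98.3  45.1] jaw yaw 1.29 y-axis [ 0.0023 -0.0019 -1.    ] F [-0.2  0.6  0.8] open 74.4 q6 -0.26 q1 -0.24
shift cm [-0.23  1.61 -0.02]
turn deg [ 0.11 -0.01  0.13]
```

```bash

python3 -m creep '[[[0.2,-0.23,0.2,0,0.1,0,0.1],[0.2,0,0.4,0,0,0,0],[0.2,0,0.4,0,0,0,0],[0.2,0,0.4,0,0,0,0],[0.2,0,0.2,0,0,0,0],[0.2,0,0,0,0,0,0],[0.2,0,0,0,0,0,0],[0.2,0,0,0,0,0,0]]]'
python3 g.py 621.3 -98.6 29 1.3
```

```text
t: 24.35
tool_pos: [0.6213, -0.0986, 0.0281]
orientation: [-1.571, -0.018, 0.017]
force: [0.4, -0.1, 0.3]
opening: 0.0743
t 24.35 pos [621.3 -98.6  28.1] jaw yaw 1.28 y-axis [ 1.e-03 -2.e-04 -1.e+00] F [ 0.4 -0.1  0.3] open 74.3 q6 -0.26 q1 -0.24
shift cm [-0.   -0.09 -0.  ]
turn deg [ 0.01 -0.02  0.06]
```

Well centred. I'll grip and lift.

```bash

python3 -m creep '[[[0.6,0,0,0,0,0,0],[1,0,0,0,0,0,0],[1,0,0,0,0,0,0],[1,0,0,0,0,0,0],[1,0,0,0,0,0,0],[1,0,0,0,0,0,0],[1,0,0,0,0,0,0],[1,0,0,0,0,0,0]]]' 50
python3 g.py
python3 -m creep '[[[1,0,-0.4,0,0,0,0],[1,0,-0.6,0,0,0,0],[1,0,-0.8,0,0,0,0],[1,0,-1,0,0,0,0],[1,0,-1.2,0,0,0,0],[1,0,-1.2,0,0,0,0],[1,0,-1.2,0,0,0,0],[1,0,-1,0,0,0,0]]]'
python3 g.py 390 236 110 -9
```

```text
t: 25.15
tool_pos: [0.6217, -0.0986, 0.0286]
orientation: [-1.571, -0.019, 0.016]
force: [-0.3, 0.3, -0.1]
opening: 0.0495
t 25.15 pos [621.7 -98.6  28.6] jaw yaw 1.29 y-axis [ 1.8e-03 -4.0e-04 -1.0e+00] F [-0.3  0.3 -0.1] open 49.5 q6 -0.26 q1 -0.24
t: 25.95
tool_pos: [0.6183, -0.0977, 0.1043]
orientation: [-1.569, -0.013, 0.022]
force: [-0.6, -0.9, -6.3]
opening: 0.0499
t 25.95 pos [618.3 -97.7 104.3] jaw yaw 1.29 y-axis [-0.0059  0.0017 -1.    ] F [-0.6 -0.9 -6.3] open 49.9 q6 -0.26 q1 -0.24
shift cm [-22.07  -0.38  33.87]
turn deg [-0.07 10.28 -0.34]
```

```bash

python3 -m creep '[[[1,-1,0,1.5,0,2,-0.3],[1,-2,0,3,0,3,0],[1,-2,0,3,0,3,0],[1,-2.2,0,3,0,2,0],[1,-2.2,0,3,0,0,0],[1,-2.2,0,3,0,0,0],[1,-2.2,0,3,0,0,0],[1,-2,0,2.5,0,0,0]]]'
python3 g.py 390 236 90 -9
```

```text
t: 26.75
tool_pos: [0.4874, 0.1411, 0.1144]
orientation: [-1.566, 0.12, -0.143]
force: [0.5, -0.1, -5.9]
opening: 0.0494
t 26.75 pos [487.4 141.1 114.4] jaw yaw -9.59 y-axis [ 1.490e-02 -8.000e-04 -9.999e-01] F [ 0.5 -0.1 -5.9] open 49.4 q6 0.35 q1 0.18
shift cm [-11.22   2.29   7.73]
turn deg [-0.09 -0.59  0.85]
```

```bash

python3 -m creep '[[[1,-2,0.2,1.3,0,-0.5,0.8],[1,-2.5,0.3,1.7,0,0,0],[1,-2.5,0.3,1.7,0,0,0],[1,-2,0.3,1.5,0,0,0],[1,-1.3,0.2,0.9,0,0,0],[1,-0.6,0.1,0.5,0,0,0],[1,0,0,0,0,0,0],[1,0,0,0,0,0,0]]]'
python3 g.py 390 236 40 -9
```

```text
t: 27.55
tool_pos: [0.3883, 0.2412, 0.107]
orientation: [-1.561, 0.112, -0.127]
force: [0.0, -0.6, -6.5]
opening: 0.05
t 27.55 pos [388.3 241.2 107. ] jaw yaw -8.73 y-axis [ 0.0096  0.0058 -0.9999] F [ 0.  -0.6 -6.5] open 50.0 q6 0.59 q1 0.44
shift cm [ 0.19  6.7  -0.54]
turn deg [-0.41  0.28  0.49]
```

```bash

python3 -m creep '[[[1,0.2,0.4,-0.5,-0.4,0.3,0.5],[1,0,1,0,0,0,0],[1,0,1.2,0,0,0,0],[1,0,1.2,0,0,0,0],[1,0,1,0,0,0,0],[1,0,0.6,0,0,0,0],[1,0,0.3,0,0,0,0],[1,0,0,0,0,0,0]]]'
python3 g.py 390 236 26.6 -9
```

```text
t: 28.35
tool_pos: [0.3907, 0.2327, 0.0435]
orientation: [-1.569, 0.13, -0.125]
force: [0.4, -0.6, -6.6]
opening: 0.0495
t 28.35 pos [390.7 232.7  43.5] jaw yaw -9.29 y-axis [-0.0031 -0.0021 -1.    ] F [ 0.4 -0.6 -6.6] open 49.5 q6 0.59 q1 0.42
shift cm [-0.12  1.69  0.32]
turn deg [ 0.15 -0.29 -0.16]
```

```bash

python3 -m creep '[[[1,-0.1,0.1,0.3,0.1,-0.3,-0.1],[1,0,0.3,0,0,0,0],[1,0,0.3,0,0,0,0],[1,0,0.3,0,0,0,0],[1,0,0.2,0,0,0,0],[1,0,0.1,0,0,0,0],[1,0,0,0,0,0,0],[1,0,0,0,0,0,0]]]'
python3 g.py 390 236 26.6 -9
```

```text
t: 29.15
tool_pos: [0.3914, 0.237, 0.031]
orientation: [-1.566, 0.121, -0.124]
force: [0.1, 0.1, -5.2]
opening: 0.0498
t 29.15 pos [391.4 237.   31. ] jaw yaw -8.92 y-axis [ 2.e-03  9.e-04 -1.e+00] F [ 0.1  0.1 -5.2] open 49.8 q6 0.59 q1 0.43
shift cm [-0.12  0.44 -0.12]
turn deg [-0.07  0.08  0.11]
```

```bash

python3 -m creep '[[[1,0,0.1,0,0,0,0.1],[1,0,0.1,0,0,0,0],[1,0,0.1,0,0,0,0],[1,0,0.1,0,0,0,0],[1,0,0.08,0,0,0,0],[1,0,0.08,0,0,0,0],[1,0,0.08,0,0,0,0],[1,0,0.08,0,0,0,0]]]'
python3 g.py 390 236 26.6 -9
```

```text
t: 29.95
tool_pos: [0.3919, 0.2372, 0.0266]
orientation: [-1.567, 0.122, -0.122]
force: [-5.7, -2.7, 5.7]
opening: 0.0493
t 29.95 pos [391.9 237.2  26.6] jaw yaw -8.91 y-axis [-2.e-04  7.e-04 -1.e+00] F [-5.7 -2.7  5.7] open 49.3 q6 0.59 q1 0.43
shift cm [-0.17  0.   -0.14]
turn deg [-0.04  0.09 -0.02]
```

Floor contact is at the expected height, z = 26.6, with the load reversed. I'll release and rise.

```bash

python3 -m creep '[[[1,0,0,0,0,0,0],[0.3,0,0,0,0,0,0],[0.3,0,0,0,0,0,0],[0.3,0,0,0,0,0,0],[0.3,0,0,0,0,0,0],[0.3,0,-0.3,0,0,0,0],[0.3,0,-0.6,0,0,0,0],[0.3,0,-0.8,0,0,0,0]]]'
python3 -m creep '[[[0.3,0,-1.2,0,0,0,0],[0.3,0,-2,0,0,0,0],[0.3,0,-2.5,0,0,0,0],[0.3,0,-3,0,0,0,0],[0.3,0,-3,0,0,0,0],[0.3,0,-3,0,0,0,0],[0.3,0,-2,0,0,0,0],[0.3,0,0,0,0,0,0]]]'
python3 g.py
python3 - <<'E'
from wf import *
c=snap('wrist','w6.png');a=snap('top','top2.png');s=snap('side','side2.png')
P=wcloud(c);Z=P[...,2];m=(Z>.03)&(Z<.05)&(abs(P[...,0]-.39)<.06)&(abs(P[...,1]-.236)<.06)&(c['depth']>0); rect(P,m,'block in tray')
q=P[m];A=np.c_[q[:,:2],np.ones(len(q))];k=np.linalg.lstsq(A,q[:,2],rcond=None)[0];print('tilt deg',np.degrees(k[:2]))
cv2.imwrite('pics/fin.png',np.hstack([cv2.resize(a['frame'][:,:,::-1],(400,300)),cv2.resize(s['frame'][:,:,::-1],(400,300))]))
E
python3 m.py
```

```text
t: 30.75
tool_pos: [0.394, 0.2382, 0.0463]
orientation: [-1.564, 0.119, -0.125]
force: [-0.2, -0.4, 0.5]
opening: 0.0651
t: 31.55
tool_pos: [0.3934, 0.2378, 0.2291]
orientation: [-1.561, 0.114, -0.13]
force: [0.1, 0.7, -0.2]
opening: 0.065
t 31.55 pos [393.4 237.8 229.1] jaw yaw -8.91 y-axis [ 0.0103  0.0056 -0.9999] F [ 0.1  0.7 -0.2] open 65.0 q6 0.59 q1 0.43
block in tray 2576 med [392.4 238.9  40.4] rect [392.1 237.6] [51.1 50.5] 81.2 z [35.4 40.4 41.9]
tilt deg [-0.22040343 -1.03716799]
top
green [391. 304.] 35 med [ 408.4 -137.9   73.1] rect [ 410.4 -138.5] [12.2 16.7] 80.8 z [44.4 73.1 77.5]
green [435. 307.] 110 med [ 402.1 -218.8   97.7] rect [ 398.8 -231.1] [38.7 18.7] 55.5 z [ 47.8  97.7 110.6]
green [455. 355.] 105 med [ 314.8 -251.   124.5] rect [ 313.8 -257.1] [28.3 26.2] 41.8 z [112.3 124.5 129.2]
tray 2742 med [385.6 222.9   4.5] rect [390.  232.8] [129.3 134.4] 81.5 z [ 0.3  4.5 24.7]
tray rim 198 med [355.  175.4  23.4] rect [388.9 225.3] [114.  134.4] 81.5 z [19.1 23.4 27.3]
top42 [283. 207.] 495 med [616.4  90.7  41.8] rect [616.2  91.5] [51.1 50.7] 0.0 z [37.1 41
[... 672 characters left out ...]
2.6] [29. 28.] 45.7 z [ 48.4  95.9 125.7]
tray 1862 med [378.8 226.2   5.1] rect [390.  233.4] [147.6 139.4] 81.4 z [ 0.2  5.1 23.8]
tray rim 326 med [373.4 200.9  21.3] rect [389.9 234. ] [145.1 139.3] 81.5 z [18.2 21.3 25.5]
top42 [307. 216.] 258 med [614.1  86.8  40.1] rect [615.5  87.6] [54.9 52.9] 0.2 z [36.7 40.1 44.3]
top42 [336. 232.] 286 med [616.3  -8.1  40.6] rect [619.1  -7.2] [53.6 52.8] 1.2 z [36.4 40.6 43.8]
plate 1320 med [599.7 -67.3   4.8] rect [619.5 -52.2] [114.9 405.3] 5.0 z [0.6 4.8 8.2]
stand top 628 med [ 398.2 -246.6   39.2] rect [ 405.4 -232.4] [72.6 70.5] 11.7 z [36.  39.2 42.2]
turq 445 med [493.6 -90.9  34.3] rect [498.4 -88.8] [53.7 50.9] 27.8 z [21.1 34.3 37.8]
```

View pics/fin.png

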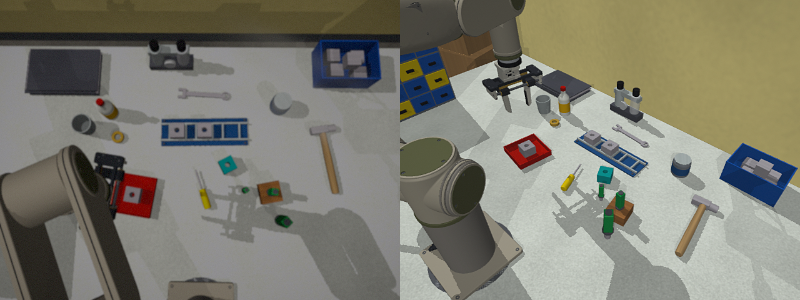

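The final view shows the block in the tray at about (133,196). The gauge is upright in the stand at (270,190), the two other blocks are in their nests, and the bystanders are unchanged. The gripper is clear, so I'm handing in.

```bash
python3 -c "
from plant import robot,readout
print(readout.read_state()['t']); print(robot.close_job())"
```

```text
31.7
the job is handed in; nothing more can be done
None
```

The undersized block is the one at the fixture's −y end (about x 621, y −99 mm). It is now in the red tray, and I handed the job in at 31.7 s.

- **Finding it:** I tried the green middle-sized gauge from the stand in that hole first, and it bound part way down. The push rose at about 4.3 N/mm from 10–11 mm deep. It peaked at about 17 N, at 14.6 mm, and I then held a lighter push of about 9 N. I did not try the other two holes.
- **Gauge back home:** It seated at the same height it was picked from and took a 13 N push. The wrist camera afterwards put its top at 108.6 mm, the same as before within 0.2 mm.
- **Block in the tray:** I lowered it until the floor took the load, then released it. Its top reads 40.4 mm, where 40 is expected.
- **Everything else:** The other two blocks, the other gauges and the turquoise block measured within the cameras' spread of where they started. The other bystanders look unmoved in the last picture.

Two checks were less clean:
- **Block tilt:** A plane fitted to the top of the set-down block showed about 1° of tilt. I put this down to side-face pixels and depth noise, because the height matches a flat block.
- **Camera disagreement:** The top and side cameras differed by about 4 mm in y, so I worked from wrist-camera positions.

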